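# Cull the broken fork from a machined batch

## Robot

A 6-joint arm with a two-finger parallel gripper is mounted at the origin on the work surface. World frame = base frame: x ahead of the robot, y to its left, z up, the work surface at z = 0. Lengths are in mm, angles in rad, forces in N, time in s.
With the tool pointing down it reaches from about 150 to 775 mm from the base axis. Payload 6.1 kg.
Tool frame: the origin (TCP) lies midway between the tips of the shut fingers; the grasp point (between the pads) lies 19 mm behind it; y points along the fingers, z is the direction in which the jaws open and shut, and the axes are right-handed (so a half turn about y gives the same grasp; the last joint's range is limited). The gripper opens to 85 mm and grips with 20 to 120 N. Pads are 22 mm wide; open, the fingers measure 114 mm over their backs; the gripper's body (76 mm by 85 mm) begins 54 mm behind the grasp point. The pads swing forward as they close: fully open they stand 13 mm farther back than shut.
Start: joints at [1.336, 0.126, -0.04, 1.405, 0, 1.571], TCP at [122.135, 510.579, 231.295] pointing down, gripper open.
Joint ranges: [-2.72, 2.72], [-0.95, 1.95], [-1.27, 1.35], [-1.78, 2.02], [-1.46, 1.47], [-3.14, 3.14]. Speed limits (rad/s): [2.39, 2.39, 3.01, 3.14, 3.14, 3.14].

## Interface

Orientations are given as a unit quaternion [w, x, y, z].
In Python, from cell import arm gives the robot as it stands. The module is installed in compiled form; this text tells all that it offers.
- The arm moves only by the tool play_rows, never from a script. Its argument "commands" is a list of rows, each a list of 7 numbers: the shift along the world's x, y, z as a fraction of full scale, then the turn, a rotation vector about the world's x, y, z as a fraction of full scale, then the finger opening in mm, from 0 to 85.4. In form: [[dx, dy, dz, ax, ay, az, hand], ...]. A call has exactly 10 rows; each row shifts and turns the pose as measured when the row begins; what a row does not reach is not made up. Full scale, the value 1, is 0.02 m for a shift and 120 degrees for a turn. A row lasts 1/12 s, in which the tool goes at most 41.7 mm and 7.16 degrees, less where a joint would pass 70% of its speed; a pose out of reach is approached as far as the arm can. A call with a number of a shift or a turn outside -1 to 1 is refused whole. A call with a gripper value outside its range is refused whole. The fingers move at their own pace and stop on an object; "squeeze" is the grip in N (left out, the last holds). Time passes only in rows, so rows that do not move let the fingers close, or fill a call up. It gives the time, the measured TCP pose, the force and the opening at its end, in the units of the state.
- arm.get_state(): the state, without advancing time (a new reading comes with each control period).
- arm.snapshot(name): name is "side" or "top" or "wrist"; returns a dict with "img" (400x640x3 uint8, red, green, blue), "z_map" (400x640 float32, mm along the optical axis (not along the pixel's ray), 0 where there is no reading), "camera_matrix" (3x3 intrinsics, pixels), "rvec" (rotation vector, rad) and "tvec" (3), from world to camera coordinates, as OpenCV has them; the wrist camera has in their place "tool_from_camera" (4x4, takes a point from camera to tool coordinates, whose origin is the TCP and whose axes are the tool frame's). Camera axes: x right, y down, z forward; pixel columns grow to the right and rows downward; lengths in mm; the calibration is good to about 2 mm. A picture is of the moment at which its call begins: read the wrist's pose just before it.
- arm.hand_in(): hands the job in, once; it reports no verdict.
The state is a dict: "clock": time; "q": joint angles; "qvel": joint speeds; "effort": joint torques, N m; "eef_pos": TCP position; "ee_rot": TCP orientation; "force": force on the tool from outside, world axes, zero at the start; "ft_torque": the same for the moment, N m; "width": finger opening in mm.
Only numpy, scipy, OpenCV 4.12 (cv2) and the standard library are available. Lean on these libraries where they do the work, as an engineer would, in place of code of your own. Each camera call takes 0.05 s, during which the arm holds its last target. There are 200 camera calls.

## Task

One of the four aluminium forks in the row on the yellow rack has a lug broken off short. Pick it out, set it down and let go of it on the flat teal-green checking pad, then take it again by its two ends and lower it between the grey cheeks of the red-tagged reject nest, roughly centred and right down on the channel floor before you let go. Leave the sound forks, in the row and in the green-tagged nest, and everything else where they are.

Things in the scene. Friction and masses are not known exactly. Their poses are not given: they have to be found in the camera images.
- broken: Broken aluminium fork: base 60 long (x) x 26 wide (y) x 20 high; intact lug at the -x end 16 long, 44 high; the lug at the +x end is a dark stub only 26 above the underside. About 0.12 kg. Origin: centre of the underside; x along the length, z up. Stands at any of the four places on the rack, 10 from its neighbours end to end: there it can only be taken across its 26 width.
- rack: Fixed yellow plate 310 x 44 x 10 with a dark strip on top; the four forks stand end to end along its x, about 70 apart. Origin: centre of the underside.
- sound_a: Sound machined aluminium fork: a base 60 long (x) x 26 wide (y) x 20 high, with an upright lug 16 long x 26 wide at each end reaching 44 above the underside (28 gap between the lugs). Mass about 0.14 kg. Origin: centre of the underside; x along the length, z up. Stands in the row on the yellow rack, at any of the four places.
- sound_b: Sound machined aluminium fork: a base 60 long (x) x 26 wide (y) x 20 high, with an upright lug 16 long x 26 wide at each end reaching 44 above the underside (28 gap between the lugs). Mass about 0.14 kg. Origin: centre of the underside; x along the length, z up. Stands in the row on the yellow rack, at any of the four places.
- sound_c: Sound machined aluminium fork: a base 60 long (x) x 26 wide (y) x 20 high, with an upright lug 16 long x 26 wide at each end reaching 44 above the underside (28 gap between the lugs). Mass about 0.14 kg. Origin: centre of the underside; x along the length, z up. Stands in the row on the yellow rack, at any of the four places.
- sound_d: Sound machined aluminium fork: a base 60 long (x) x 26 wide (y) x 20 high, with an upright lug 16 long x 26 wide at each end reaching 44 above the underside (28 gap between the lugs). Mass about 0.14 kg. Origin: centre of the underside; x along the length, z up. Already stands in the channel of the green-tagged nest.
- reject_nest: Fixed grey nest. Base plate 8 thick, x=-60..120, 80 wide. Two upright cheeks, x=-22..22, tops 58 above the bench, with a 36 wide (y) channel between them, open at the ends and top; foot blocks outside them 28 high, to y=+-40. Red tag block 34 x 70, top 24 above the bench, centred at x=100. Origin: underside, below the channel centre; x along the channel. 
- reject_nest_in (a point): Centre of the channel floor of the red-tagged nest, 8 above the bench; axes as the nest.
- pass_nest: Fixed grey nest. Base plate 8 thick, x=-60..120, 80 wide. Two upright cheeks, x=-22..22, tops 58 above the bench, with a 36 wide (y) channel between them, open at the ends and top; foot blocks outside them 28 high, to y=+-40. Green tag block 34 x 70, top 24 above the bench, centred at x=100. Origin: underside, below the channel centre; x along the channel. Already holds a sound fork.
- pad_top (a point): Centre of the top of the fixed flat teal-green checking pad, 150 (x) x 140 (y), 6 thick; x, y along its sides.
- bottle: White bottle with a blue cap, 64 diameter, 170 high, at the back; origin: centre of the underside.
- deburrer: Orange-handled deburring tool shaped like a screwdriver, lying at the back along y; origin: underside.
- caliper: Steel caliper with a black slide, 200 long, 10 thick, lying along y at the back; origin: centre of the underside.
Things that resemble listed ones, but are neither listed nor needed, are in the scene too. What is shaped like the broken but blue or brown is not meant.

How it is judged:
By the outcome, as a careful person would: the job done as asked, in the order asked, and still so for the second after the job is handed in, with the robot touching nothing.
It also fails if it takes over 54 s, if anything falls off the work surface, if the arm or the gripper's body presses on something with over 40 N, if the wrist force passes 120 N, or if a joint passes its speed limit or range.

## Working session

There is one attempt and no reset: what is moved stays moved. The work goes in short steps, Python scripts to look and compute and a tool call to move; the robot and the scene stay as the last step left them, time stands still between calls to the robot, and variables do not carry over. Pictures are saved under pics/ and viewed, about 8 in all and at most 12, crops included, and the job is handed in when it is done.

Besides the shell and the picture viewer there is one more tool, called after "Call:" as name([rows], argument=value, ...), one row to a line, values as JSON. play_rows: Moves the arm, as the interface text tells. Its arguments: {"type":"object","properties":{"commands":{"type":"array","items":{"type":"array","items":{"type":"number"}}},"squeeze":{"type":"number"}},"required":["commands"]}

```bash
mkdir -p pics; cat > h.py <<'E'
import numpy as np, cv2
from cell import arm
from scipy.spatial.transform import Rotation as R
def snap(n):
    st=arm.get_state(); s=arm.snapshot(n)
    if n=="wrist":
        q=st["ee_rot"]; T=np.eye(4); T[:3,:3]=R.from_quat([q[1],q[2],q[3],q[0]]).as_matrix(); T[:3,3]=st["eef_pos"]
        M=T@s["tool_from_camera"]
    else:
        E=np.eye(4); E[:3,:3]=cv2.Rodrigues(np.array(s["rvec"],float))[0]; E[:3,3]=np.ravel(s["tvec"]); M=np.linalg.inv(E)
    s["M"]=M
    return s
def cloud(s):
    z=s["z_map"].astype(float); K=s["camera_matrix"]; v,u=np.indices(z.shape)
    p=np.stack([(u-K[0][2])/K[0][0]*z,(v-K[1][2])/K[1][1]*z,z],-1)
    w=p@s["M"][:3,:3].T+s["M"][:3,3]; w[z==0]=np.nan; return w
def ray(s,u,v,h):
    K=np.array(s["camera_matrix"]); d=s["M"][:3,:3]@np.linalg.solve(K,[u,v,1.]); o=s["M"][:3,3]
    return o+d*(h-o[2])/d[2]
def save(s,f,box=None,k=1):
    im=s["img"][:,:,::-1]
    if box: a,b,c,d=box; im=im[b:d,a:c]
    cv2.imwrite("pics/"+f,cv2.resize(np.ascontiguousarray(im),None,fx=k,fy=k))
E
python3 - <<'E'
from h import *
import pickle
for n in("top","side"):
    s=snap(n); save(s,n+"0.png"); pickle.dump(s,open(n+".pkl","wb")); print(n,s["M"].round(2).tolist(), np.array(s["camera_matrix"]).tolist())
print(arm.get_state())
E
```

```text
top [[-0.02, -0.98, 0.19, 307.85], [-1.0, 0.02, -0.01, 28.48], [0.0, -0.19, -0.98, 1494.93], [0.0, 0.0, 0.0, 1.0]] [[509.0193911843503, 0.0, 316.7858974694751], [0.0, 509.0193911843503, 201.56332797289915], [0.0, 0.0, 1.0]]
side [[0.81, -0.31, 0.5, 84.3], [-0.59, -0.46, 0.66, -629.65], [0.02, -0.83, -0.55, 623.75], [0.0, 0.0, 0.0, 1.0]] [[454.0986926726181, 0.0, 311.0738630919019], [0.0, 454.0986926726181, 198.7623998696448], [0.0, 0.0, 1.0]]
{'clock': 0.1, 'q': array([ 1.33600344e+00,  1.26307507e-01, -4.04901023e-02,  1.40538822e+00,
        1.67251060e-05,  1.57078207e+00]), 'qvel': array([ 0.00093373, -0.00145361,  0.00161966, -0.00060991, -0.00112862,
        0.00183969]), 'effort': array([ 6.06902559e-04, -4.36900556e+01,  3.53607166e+01,  1.35673623e-02,
        4.97585086e-05,  1.80627396e-06]), 'eef_pos': array([122.04886176, 510.24887993, 230.62046024]), 'ee_rot': array([-0.70175296,  0.70272734, -0.08287967,  0.08275284]), 'force': array([ 0.50893958, -0.69402636,  0.85482439]), 'ft_torque': array([-0.02192671,  0.01814476,  0.06873138]), 'width': 85.33279188128004}
```

View pics/top0.png

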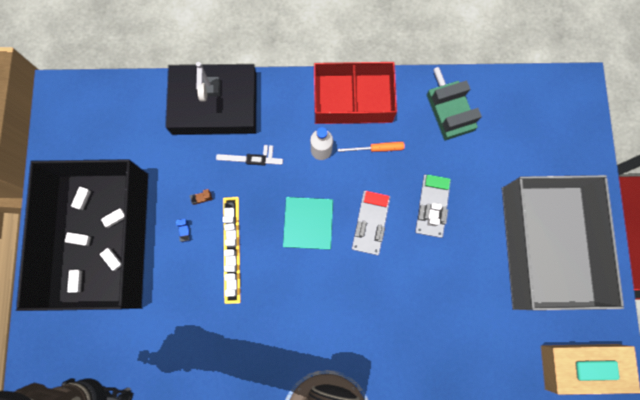

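View pics/side0.png

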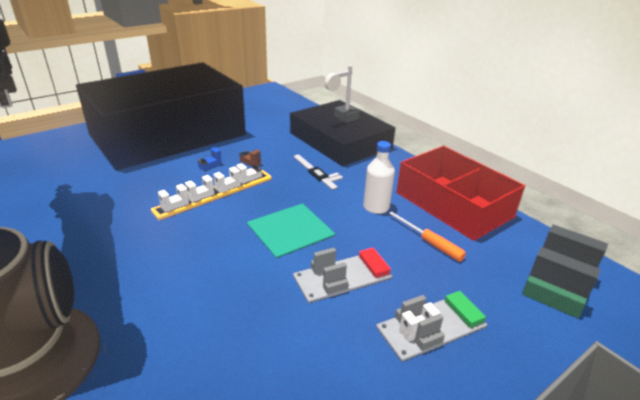

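The top view shows the rack at (231,200–302) with four forks, the pad at (308,223), the red-tagged nest at (371,222) and the green-tagged nest at (433,205). Candidates for the broken fork are the four row forks at about (230,210), (231,235), (231,260) and (231,287). The blue (184,230) and brown (202,197) look-alikes are out, and so is the fork in the green nest.

```bash
python3 - <<'E'
from h import *
import pickle
T=pickle.load(open("top.pkl","rb"));S=pickle.load(open("side.pkl","rb"))
save(T,"c1.png",(205,185,260,310),4); save(S,"c2.png",(145,140,280,220),5)
a=cv2.imread("pics/c1.png");b=cv2.imread("pics/c2.png")
h=max(a.shape[0],b.shape[0]);o=np.zeros((500,a.shape[1]+540,3),np.uint8);o[:a.shape[0],:a.shape[1]]=a;b=cv2.resize(b,(540,320));o[:320,a.shape[1]:]=b
cv2.imwrite("pics/c.png",o)
for n,s in(("top",T),("side",S)):
    c=cloud(s); hsv=cv2.cvtColor(s["img"],cv2.COLOR_RGB2HSV)
    for nm,lo,hi,h in(("yellow",(18,120,120),(32,255,255),10),("teal",(75,100,80),(92,255,255),6),("red",(0,200,150),(4,255,255),24),("green",(55,150,100),(70,255,255),24)):
        m=cv2.inRange(hsv,lo,hi)
        cs,_=cv2.findContours(m,cv2.RETR_EXTERNAL,cv2.CHAIN_APPROX_NONE)
        for k in sorted(cs,key=cv2.contourArea)[::-1][:3]:
            if cv2.contourArea(k)<40: continue
            x,y,w,hh=cv2.boundingRect(k)
            mm=np.zeros_like(m);cv2.drawContours(mm,[k],-1,255,-1)
            z=np.nanmedian(c[mm>0][:,2])
            P=np.array([ray(s,u,v,h)[:2] for u,v in k[:,0]],np.float32)
            print(n,nm,(x,y,w,hh),"z",z.round(1),"rect",[np.round(t,1) for t in cv2.minAreaRect(P)])
# cloud: forks
c=cloud(T).reshape(-1,3)
for nm,cc in (("top",cloud(T)),("side",cloud(S))):
    m=(cc[...,2]>35)&(cc[...,2]<70)&(cc[...,0]>150)&(cc[...,0]<420)&(np.abs(cc[...,1]-250)<120)
    m=m.astype(np.uint8)
    n,l,st,ce=cv2.connectedComponentsWithStats(m)
    for i in range(1,n):
        if st[i,4]>5: q=cc[l==i]; print(nm,ce[i].round(),st[i,4],np.median(q,0).round(1),q[:,0].min().round(),q[:,0].max().round())
E
```

```text
top yellow (224, 198, 16, 105) z 9.1 rect [array([465.8, 268.9]), array([305.2,  41.8]), np.float64(1.7)]
top teal (283, 197, 50, 52) z 6.1 rect [array([540.8,  45.6]), array([139.1, 149.4]), np.float64(86.0)]
top teal (577, 361, 42, 19) z 91.5 rect [array([ 109.9, -760.3]), array([114.2,  48.3]), np.float64(89.0)]
side yellow (152, 171, 119, 48) z 7.5 rect [array([460.6, 259.3]), array([307.2,  48.2]), np.float64(1.0)]
side teal (248, 204, 87, 53) z 4.7 rect [array([535.6,  40.5]), array([140.8, 150. ]), np.float64(85.8)]
side teal (523, 276, 64, 41) z 19.8 rect [array([ 823.9, -416.1]), array([ 59.5, 103.3]), np.float64(16.4)]
side green (447, 292, 37, 33) z 21.9 rect [array([ 645.3, -346.1]), array([71.4, 33.5]), np.float64(78.5)]
top [229. 268.] 64 [407.4 267.8  53.5] 399.0 416.0
top [230. 277.] 62 [382.5 267.6  52.8] 372.0 391.0
top [230. 292.] 63 [340.7 265.   54. ] 333.0 347.0
side [186. 188.] 210 [393.8 258.4  48.7] 373.0 413.0
side [164. 196.] 108 [336.  255.8  49.4] 329.0 346.0
```

View pics/c.png

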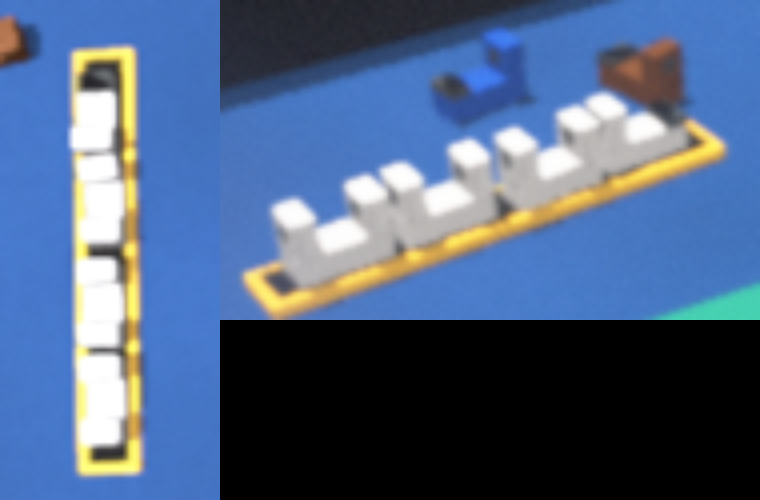

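The close crop shows the broken fork at the far (+x) end of the row: a single tall lug, with a dark stub at the +x end, at (231,207) in the top view and (252,172) in the side view. The top and side views disagree by about 5 mm, so I'll go over it and measure with the wrist camera.

Call:
play_rows([
  [0.9,-0.5,0,0,0,0.0126,85],
  [0.9,-0.5,0,0,0,0.0126,85],
  [0.9,-0.5,0,0,0,0.0126,85],
  [0.9,-0.5,0,0,0,0.0126,85],
  [0.9,-0.5,0,0,0,0.0126,85],
  [0.9,-0.5,0,0,0,0.0126,85],
  [0.9,-0.5,0,0,0,0.0126,85],
  [0.9,-0.5,0,0,0,0.0126,85],
  [0.9,-0.5,0,0,0,0.0126,85],
  [0.9,-0.5,0,0,0,0.0126,85],
])

```text
clock: 0.93
eef_pos: [304.8, 405.0, 225.7]
ee_rot: [-0.703, 0.71, 0.016, -0.019]
force: [-0.9, 0.5, -0.1]
width: 84.8
```

Call:
play_rows([
  [0.9,-0.5,0,0,0,0,85],
  [0.9,-0.5,0,0,0,0,85],
  [0.9,-0.5,0,0,0,0,85],
  [0.9,-0.5,0,0,0,0,85],
  [0.9,-0.5,0,0,0,0,85],
  [0.9,-0.5,0,0,0,0,85],
  [0.9,-0.5,0,0,0,0,85],
  [0.9,-0.5,0,0,0,0,85],
  [0.9,-0.5,0,0,0,0,85],
  [0.9,-0.5,0,0,0,0,85],
])

```text
clock: 1.77
eef_pos: [491.8, 297.0, 221.2]
ee_rot: [-0.702, 0.712, 0.014, -0.022]
force: [-0.1, 0.6, -0.3]
width: 84.8
```

```bash
python3 - <<'E'
from h import *
s=snap("wrist"); save(s,"w1.png"); print(s["M"].round(3).tolist()); print(arm.get_state()["eef_pos"])
c=cloud(s)
for p in [(50,50),(320,50),(590,50),(50,350),(320,200),(320,350),(590,350)]: print(p,c[p[1],p[0]].round())
E
```

```text
[[-0.051, 0.949, 0.311, 410.556], [0.999, 0.053, 0.002, 294.447], [-0.015, 0.311, -0.95, 363.988], [0.0, 0.0, 0.0, 1.0]]
[494.60317059 295.37382753 220.58401506]
(50, 50) [391.  25.  -1.]
(320, 50) [378. 290.  -1.]
(590, 50) [369. 525.  32.]
(50, 350) [756. -43.  -1.]
(320, 200) [531. 298.  -1.]
(320, 350) [732. 309.   1.]
(590, 350) [605. 525. 128.]
```

View pics/w1.png

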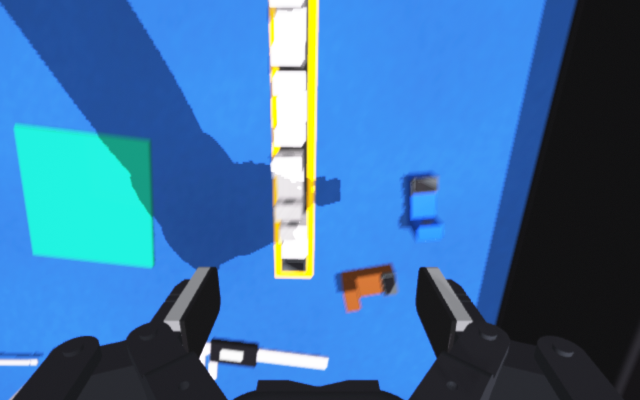

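The wrist view shows the row with the broken fork last at about (292,235), its dark stub at (293,264), and the pad at (90,195). Now I'll measure them.

```bash
python3 - <<'E'
from h import *
s=snap("wrist"); c=cloud(s); hsv=cv2.cvtColor(s["img"],cv2.COLOR_RGB2HSV)
print(arm.get_state()["eef_pos"])
for nm,lo,hi,h in(("yellow",(18,120,100),(34,255,255),10),("teal",(75,150,60),(92,255,255),6)):
    m=cv2.inRange(hsv,lo,hi); ys,xs=np.nonzero(m)
    if nm=="teal":
        k=max(cv2.findContours(m,0,1)[0],key=cv2.contourArea);pts=k[:,0]
    else: pts=np.stack([xs,ys],1)
    P=np.array([ray(s,u,v,h)[:2] for u,v in pts],np.float32)
    print(nm,"z",np.nanmedian(c[m>0][:,2]).round(1),cv2.minAreaRect(P),"max x",np.percentile(P[:,0],99.5))
roi=(c[...,0]>440)&(c[...,0]<640)&(np.abs(c[...,1]-267)<30)
for lo,hi in((45,62),(33,41),(24,32)):
    m=(roi&(c[...,2]>lo)&(c[...,2]<hi)).astype(np.uint8)
    n,l,st,ce=cv2.connectedComponentsWithStats(m)
    for i in range(1,n):
        if st[i,4]>40: q=c[l==i]; print(lo,ce[i].round(),st[i,4],"med",np.median(q,0).round(1),"x",np.percentile(q[:,0],[2,98]).round(1),"y",np.percentile(q[:,1],[2,98]).round(1))
E
```

```text
[493.05390499 296.25928242 220.55937537]
yellow z 9.3 ((479.83795166015625, 269.6333312988281), (277.3134765625, 43.754486083984375), 1.8368239402770996) max x 617.79486
teal z 5.3 ((539.5342407226562, 45.816978454589844), (139.8308868408203, 148.6529998779297), 86.12154388427734) max x 617.61237
45 [293. 129.] 567 med [451.1 268.5  53.3] x [443.4 459.1] y [255.9 281.1]
45 [290. 161.] 537 med [480.1 266.3  53.2] x [472.7 488.5] y [253.6 278.7]
45 [292. 206.] 491 med [523.5 269.1  53.1] x [516.6 532.5] y [256.8 281.5]
45 [296. 228.] 487 med [545.9 273.7  53.1] x [539.3 554.9] y [261.2 286.1]
33 [295. 196.] 71 med [517.2 270.7  37.2] x [516.3 523.8] y [257.  281.8]
33 [297. 217.] 62 med [539.7 273.8  38.2] x [539.1 540.7] y [261.2 285.3]
33 [297. 261.] 342 med [590.6 274.9  34.9] x [583.5 599.7] y [262.9 287.4]
24 [296. 116.] 119 med [442.1 268.1  29.4] x [440.1 445.1] y [255.7 281. ]
24 [296. 150.] 44 med [473.2 270.5  29.2] x [472.5 479.1] y [254.  278.8]
24 [293. 182.] 605 med [506.  267.9  29.4] x [494.6 517.4] y [255.6 280.6]
24 [298. 245.] 414 med [575.  275.6  29.3] x [554.3 584.1] y [262.2 287.2]
```

Call:
play_rows([
  [0.48,-0.14,-0.5,0.0035,-0.0025,-0.0045,60],
  [0.48,-0.14,-0.7,0.0035,-0.0025,-0.0045,60],
  [0.48,-0.14,-0.9,0,0,0,60],
  [0.48,-0.14,-0.9,0,0,0,60],
  [0.48,-0.14,-0.9,0,0,0,60],
  [0.48,-0.14,-0.9,0,0,0,60],
  [0.48,-0.14,-0.9,0,0,0,60],
  [0.48,-0.14,-0.7,0,0,0,60],
  [0,0,-0.4,0,0,0,60],
  [0,0,0,0,0,0,60],
])

```text
clock: 2.7
eef_pos: [567.3, 274.7, 76.6]
ee_rot: [0.707, -0.707, -0.008, 0.012]
force: [-1.5, -0.5, 0.0]
width: 60.0
```

```bash
cat >> h.py <<'E'
def pose():
    P=[];
    st=arm.get_state(); q=st["ee_rot"]; r=R.from_quat([q[1],q[2],q[3],q[0]]).as_matrix()
    y=r[:,1]; z=r[:,2]; a=np.degrees(np.arctan2(z[1],z[0]))
    print("t",st["clock"],"pos",st["eef_pos"].round(1),"jaw ang",a.round(1),"untilt frac",(np.cross(y,[0,0,-1])/2.094).round(4),"F",st["force"].round(1),"w",round(st["width"],1),"q6",st["q"].round(2))
E
python3 - <<'E'
from h import *
s=snap("wrist"); save(s,"w2.png"); pose(); c=cloud(s)
roi=(c[...,0]>440)&(c[...,0]<640)&(np.abs(c[...,1]-272)<30)
for lo,hi in((45,62),(32,41)):
    m=(roi&(c[...,2]>lo)&(c[...,2]<hi)).astype(np.uint8)
    n,l,st,ce=cv2.connectedComponentsWithStats(m)
    for i in range(1,n):
        if st[i,4]>80: q=c[l==i]; print(lo,ce[i].round(),st[i,4],"med",np.median(q,0).round(1),"x",np.percentile(q[:,0],[2,98]).round(1),"y",np.percentile(q[:,1],[2,98]).round(1))
E
```

```text
t 2.75 pos [567.4 274.9  77.4] jaw ang 91.7 untilt frac [-0.0001 -0.0025 -0.    ] F [-0.2 -0.1  0.1] w 59.7 q6 [ 0.45  0.37 -0.07  1.14  0.    0.42]
45 [312.  11.] 1422 med [456.1 268.5  53.1] x [451.8 459.8] y [256.2 280.8]
45 [305.  73.] 2145 med [481.1 266.   53.3] x [473.4 489. ] y [253.5 278.2]
45 [309. 167.] 1804 med [524.  268.8  53.2] x [516.7 532.6] y [256.5 281.2]
45 [317. 210.] 1697 med [545.9 273.4  53.1] x [539.3 555. ] y [261.1 285.7]
32 [313.  26.] 142 med [459.6 268.9  36.6] x [458.9 460. ] y [256.8 280.6]
32 [309. 147.] 133 med [517.1 268.1  36.5] x [516.4 518.1] y [256.4 280.5]
32 [317. 188.] 203 med [539.7 273.1  36.6] x [539.1 540.5] y [260.9 285.5]
32 [318. 269.] 1082 med [590.2 275.   34.7] x [583.3 599.1] y [262.5 287.5]
```

View pics/w2.png

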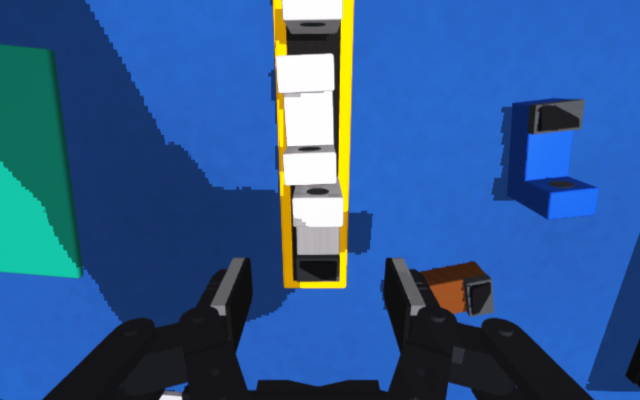

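The wrist view from closer shows the broken fork at (317,235), lined up between the open fingers. The brown look-alike at (455,285) is beyond the fingers. I'll descend now.

Call:
play_rows([
  [0.05,-0.02,-0.7,0,-0.002,0,50],
  [0.05,-0.02,-0.7,0,0,0,50],
  [0,0,-0.6,0,0,0,50],
  [0,0,-0.5,0,0,0,50],
  [0,0,-0.3,0,0,0,50],
  [0,0,-0.2,0,0,0,50],
  [0,0,0,0,0,0,50],
  [0,0,0,0,0,0,50],
  [0,0,0,0,0,0,50],
  [0,0,0,0,0,0,50],
])

```text
clock: 3.58
eef_pos: [569.0, 278.1, 22.3]
ee_rot: [0.709, -0.705, -0.014, 0.009]
force: [0.4, -0.7, -0.7]
width: 49.8
```

```bash
python3 -c "
from h import *
pose()"
```

```text
t 3.5833 pos [569.  278.1  22.3] jaw ang 91.9 untilt frac [-0.0024  0.0032  0.    ] F [ 0.4 -0.7 -0.7] w 49.8 q6 [ 0.45  0.39 -0.16  1.01  0.    0.42]
```

```bash
cat >> h.py <<'E'
def apose(n=5):
    P=[]
    for i in range(n):
        st=arm.get_state(); P.append(np.r_[st["eef_pos"],st["q"]]); arm.snapshot("wrist")
    print("mean",np.mean(P,0).round(3),"std",np.std(P,0)[:3].round(2)); pose()
E
python3 -c "
from h import *
apose()"
```

```text
mean [ 5.69009e+02  2.78064e+02  2.22650e+01  4.54000e-01  3.93000e-01
 -1.58000e-01  1.01100e+00  2.00000e-03  4.21000e-01] std [0.07 0.03 0.1 ]
t 3.8333 pos [568.8 278.   22. ] jaw ang 91.9 untilt frac [-0.0023  0.003   0.    ] F [ 0.5 -0.4 -0.3] w 50.0 q6 [ 0.45  0.39 -0.16  1.01  0.    0.42]
```

Call:
play_rows([
  [0.02,-0.1,-0.16,-0.0023,0.003,0,50],
  [0,-0.09,-0.16,0,0,0,50],
  [0,0,-0.14,0,0,0,50],
  [0,0,0,0,0,0,50],
  [0,0,0,0,0,0,50],
  [0,0,0,0,0,0,50],
  [0,0,0,0,0,0,50],
  [0,0,0,0,0,0,50],
  [0,0,0,0,0,0,50],
  [0,0,0,0,0,0,50],
])

```text
clock: 4.67
eef_pos: [569.2, 273.5, 11.6]
ee_rot: [-0.707, 0.707, 0.011, -0.012]
force: [-0.2, -0.7, -0.2]
width: 49.9
```

```bash
python3 -c "
from h import *
pose()"
```

```text
t 4.6667 pos [569.2 273.5  11.6] jaw ang 91.9 untilt frac [ 0.0003 -0.0005  0.    ] F [-0.2 -0.7 -0.2] w 49.9 q6 [ 0.45  0.4  -0.17  1.   -0.    0.42]
```

Call:
play_rows([
  [0,0.03,0.07,0,0,0,50],
  [0,0,0,0,0,0,40],
  [0,0,0,0,0,0,32],
  [0,0,0,0,0,0,20],
  [0,0,0,0,0,0,20],
  [0,0,0,0,0,0,20],
  [0,0,0,0,0,0,20],
  [0,0,0,0,0,0,20],
  [0,0,0,0,0,0,20],
  [0,0,0,0,0,0,20],
], squeeze=45)

```text
clock: 5.5
eef_pos: [569.4, 274.4, 13.7]
ee_rot: [-0.707, 0.707, 0.011, -0.012]
force: [0.3, 0.4, 0.4]
width: 24.9
```

```bash
python3 -c "
from h import *
pose()"
```

```text
t 5.5 pos [569.4 274.4  13.7] jaw ang 91.9 untilt frac [ 0.0001 -0.0001  0.    ] F [0.3 0.4 0.4] w 24.9 q6 [ 0.45  0.4  -0.16  1.01 -0.    0.42]
```

Call:
play_rows([
  [0,0,0.3,0,0,0,20],
  [0,0,0.6,0,0,0,20],
  [0,0,0.9,0,0,0,20],
  [0,0,0.9,0,0,0,20],
  [0,0,0.9,0,0,0,20],
  [0,-0.4,0.6,0,0,0,20],
  [-0.1,-0.8,0,0,0,0,20],
  [-0.1,-1,0,0,0,0,20],
  [-0.1,-1,0,0,0,0,20],
  [-0.1,-1,0,0,0,0,20],
])

```text
clock: 6.33
eef_pos: [559.4, 188.6, 105.5]
ee_rot: [-0.707, 0.707, 0.014, -0.014]
force: [0.3, -0.7, -1.9]
width: 25.0
```

Call:
play_rows([
  [-0.2,-1,0,0,0,0,20],
  [-0.2,-1,0,0,0,0,20],
  [-0.2,-1,0,0,0,0,20],
  [-0.2,-1,0,0,0,0,20],
  [-0.2,-1,0,0,0,0,20],
  [-0.1,-0.8,-0.2,0,0,0,20],
  [0,-0.4,-0.4,0,0,0,20],
  [0,0,-0.4,0,0,0,20],
  [0,0,-0.2,0,0,0,20],
  [0,0,0,0,0,0,20],
])

```text
clock: 7.17
eef_pos: [529.9, 48.6, 78.8]
ee_rot: [-0.706, 0.708, 0.01, -0.012]
force: [0.5, 0.3, -1.5]
width: 24.8
```

```bash
python3 - <<'E'
from h import *
pose(); s=snap("top"); save(s,"t2.png",(190,170,470,320),2.8); pose()
E
```

```text
t 7.1667 pos [529.9  48.6  78.8] jaw ang 91.7 untilt frac [ 0.0014 -0.0014  0.    ] F [ 0.5  0.3 -1.5] w 24.8 q6 [ 0.09  0.19 -0.31  1.08 -0.    0.06]
t 7.2167 pos [530.   48.8  79. ] jaw ang 91.8 untilt frac [ 0.0014 -0.0014  0.    ] F [-1.  -0.1 -1.8] w 24.5 q6 [ 0.09  0.19 -0.31  1.08 -0.    0.06]
```

View pics/t2.png

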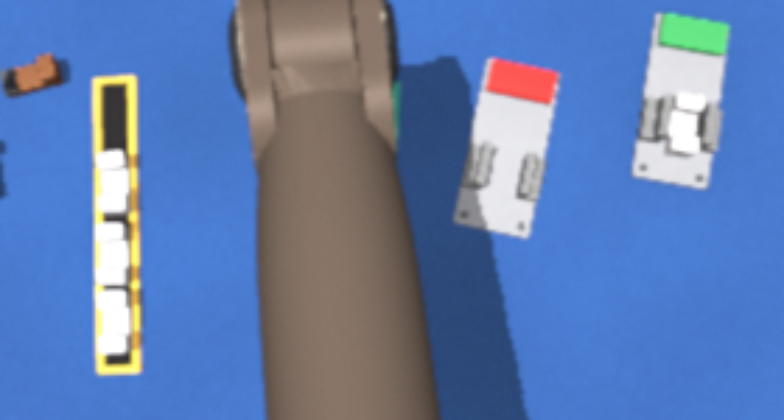

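The top crop shows the far rack place empty at (115,118), with the three sound forks still standing. The arm is over the pad. I'll lower it.

Call:
play_rows([
  [0.1,-0.04,-0.5,0.0014,-0.0014,0,20],
  [0.1,-0.04,-0.7,0,0,0,20],
  [0.1,0,-0.7,0,0,0,20],
  [0.1,0,-0.5,0,0,0,20],
  [0,0,-0.3,0,0,0,20],
  [0,0,-0.15,0,0,0,20],
  [0,0,0,0,0,0,20],
  [0,0,0,0,0,0,20],
  [0,0,0,0,0,0,20],
  [0,0,0,0,0,0,20],
])

```text
clock: 8.05
eef_pos: [540.6, 53.3, 21.3]
ee_rot: [0.708, -0.706, -0.015, 0.013]
force: [0.4, 0.6, -1.5]
width: 25.3
```

```bash
python3 - <<'E'
from h import *
pose()
E
```

```text
t 8.05 pos [540.6  53.3  21.3] jaw ang 92.3 untilt frac [-0.0008  0.0014  0.    ] F [ 0.4  0.6 -1.5] w 25.3 q6 [ 0.1   0.24 -0.37  0.95  0.    0.06]
```

Next I'll lower it about 11 mm in small steps.

Call:
play_rows([
  [0,-0.1,-0.2,-0.0008,0.0014,0,20],
  [0,-0.1,-0.15,0,0,0,20],
  [0,0,-0.08,0,0,0,20],
  [0,0,-0.05,0,0,0,20],
  [0,0,-0.05,0,0,0,20],
  [0,0,0,0,0,0,20],
  [0,0,0,0,0,0,20],
  [0,0,0,0,0,0,20],
  [0,0,0,0,0,0,20],
  [0,0,0,0,0,0,20],
])

```text
clock: 8.88
eef_pos: [541.6, 48.5, 11.2]
ee_rot: [0.707, -0.707, -0.015, 0.013]
force: [-0.4, 0.4, -1.4]
width: 25.3
```

```bash
python3 - <<'E'
from h import *
pose()
E
```

```text
t 8.8833 pos [541.6  48.5  11.2] jaw ang 92.2 untilt frac [-0.0001  0.0012  0.    ] F [-0.4  0.4 -1.4] w 25.3 q6 [ 0.09  0.25 -0.38  0.93 -0.    0.05]
```

Call:
play_rows([
  [0,0,-0.05,0,0,0,20],
  [0,0,-0.05,0,0,0,20],
  [0,0,-0.03,0,0,0,20],
  [0,0,0,0,0,0,20],
  [0,0,0,0,0,0,20],
  [0,0,0,0,0,0,20],
  [0,0,0,0,0,0,20],
  [0,0,0,0,0,0,20],
  [0,0,0,0,0,0,20],
  [0,0,0,0,0,0,20],
])

```text
clock: 9.72
eef_pos: [542.0, 48.7, 9.7]
ee_rot: [0.707, -0.707, -0.015, 0.012]
force: [-1.0, -0.6, -0.2]
width: 24.7
```

Call:
play_rows([
  [0,0,0,0,0,0,35],
  [0,0,0,0,0,0,50],
  [0,0,0,0,0,0,60],
  [0,0,0,0,0,0,60],
  [0,0,0.3,0,0,0,60],
  [0,0,0.6,0,0,0,60],
  [0,0,0.9,0,0,0,60],
  [0,0,1,0,0,0,70],
  [-0.3,-0.3,1,0,0,0,85],
  [-0.5,-0.5,1,0,0,0,85],
])

```text
clock: 10.55
eef_pos: [523.7, 33.3, 106.4]
ee_rot: [0.707, -0.707, -0.013, 0.016]
force: [-0.2, 0.4, 0.1]
width: 85.6
```

Call:
play_rows([
  [-0.5,-0.5,1,0,0,0,85],
  [-0.5,-0.5,1,0,0,0,85],
  [-0.5,-0.5,1,0,0,0,85],
  [-0.5,-0.5,1,0,0,0,85],
  [-0.5,-0.5,0.6,0,0,0,85],
  [-0.3,-0.3,0.3,0,0,0,85],
  [0,0,0,0,0,0,85],
  [0,0,0,0,0,0,85],
  [0,0,0,0,0,0,85],
  [0,0,0,0,0,0,85],
])

```text
clock: 11.38
eef_pos: [465.7, -25.4, 217.0]
ee_rot: [-0.707, 0.707, 0.017, -0.012]
force: [-0.2, 0.1, -0.3]
width: 85.4
```

```bash
python3 - <<'E'
from h import *
import pickle
s=snap("wrist"); save(s,"w3.png"); pose(); pickle.dump(s,open("w3.pkl","wb")); c=cloud(s)
roi=(c[...,0]>440)&(c[...,0]<640)&(np.abs(c[...,1]-48)<60)
for nm,lo,hi in(("lug",42,60),("stub",28,37),("base",22,27.9)):
    m=(roi&(c[...,2]>lo)&(c[...,2]<hi)).astype(np.uint8)
    n,l,st,ce=cv2.connectedComponentsWithStats(m)
    for i in range(1,n):
        if st[i,4]>40: q=c[l==i]; print(nm,ce[i].round(),st[i,4],"med",np.median(q,0).round(1),"x",np.percentile(q[:,0],[2,98]).round(1),"y",np.percentile(q[:,1],[2,98]).round(1),cv2.minAreaRect(q[:,:2].astype(np.float32)))
# nest cheeks
m=((c[...,2]>52)&(c[...,2]<64)&(c[...,1]<0)).astype(np.uint8)
n,l,st,ce=cv2.connectedComponentsWithStats(m)
for i in range(1,n):
    if st[i,4]>60: q=c[l==i]; print("cheek",ce[i].round(),st[i,4],"med",np.median(q,0).round(1),cv2.minAreaRect(q[:,:2].astype(np.float32)))
E
```

```text
t 11.4333 pos [465.6 -25.3 216.7] jaw ang 92.3 untilt frac [0.0001 0.0034 0.    ] F [-0.3  0.2  0.2] w 85.2 q6 [-0.05  0.01 -0.2   1.36  0.   -0.09]
lug [390. 231.] 489 med [518.6  46.4  49.1] x [511.8 527.9] y [34.2 59.4] ((519.8076782226562, 47.285316467285156), (16.973400115966797, 26.686119079589844), 1.434594750404358)
stub [385. 220.] 102 med [512.5  43.1  32.4] x [511.7 525.4] y [34.1 58.7] ((514.7167358398438, 43.69947814941406), (12.341745376586914, 29.2346134185791), 31.87910270690918)
stub [384. 262.] 366 med [563.5  48.6  30.7] x [556.  572.6] y [36.3 61.3] ((564.2726440429688, 48.8462028503418), (16.841344833374023, 26.0682315826416), 2.5436408519744873)
base [386. 215.] 49 med [512.4  46.4  25.2] x [511.7 514.2] y [34.  58.1] ((512.5725708007812, 46.071929931640625), (2.185638427734375, 24.562084197998047), 5.994183540344238)
base [383. 246.] 412 med [547.7  46.6  25.3] x [531.1 556.7] y [34.8 60.5] ((541.1622314453125, 47.963863372802734), (38.69642639160156, 26.211366653442383), 2.516205310821533)
cheek [175. 210.] 540 med [ 502.8 -156.9   57.1] ((504.5523376464844, -157.95057678222656), (10.326218605041504, 44.683258056640625), 76.17682647705078)
cheek [224. 223.] 495 med [ 513.5 -112.5   57.1] ((514.9581298828125, -113.23054504394531), (10.12700366973877, 44.50433349609375), 76.3638687133789)
cheek [ 35. 259.] 551 med [ 560.1 -299.1   56.9] ((562.1614379882812, -300.5140380859375), (11.261384963989258, 44.869773864746094), 78.26128387451172)
```

View pics/w3.png

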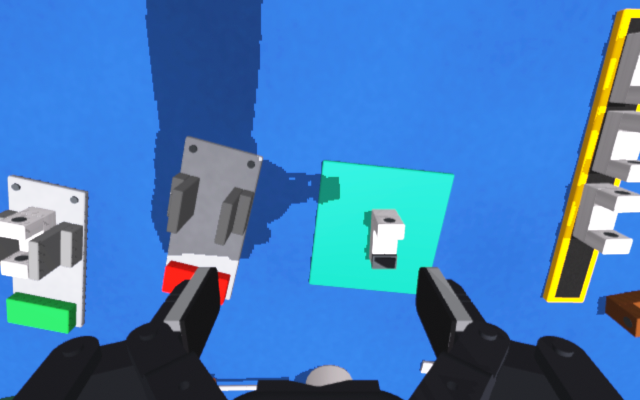

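The wrist view shows the broken fork upright on the pad at (386,240), tall lug toward the robot and stub at +x. The red nest's cheeks are at (175,210) and (224,223). Next I'll turn 90° and go above the fork.

Call:
play_rows([
  [0.29,0.28,-0.4,0,0.0034,0.058,85],
  [0.29,0.28,-0.4,0,0,0.058,85],
  [0.29,0.28,-0.4,0,0,0.058,85],
  [0.29,0.28,-0.4,0,0,0.058,85],
  [0.29,0.28,-0.4,0,0,0.058,85],
  [0.29,0.28,-0.4,0,0,0.058,85],
  [0.29,0.28,-0.4,0,0,0.058,85],
  [0.29,0.28,-0.4,0,0,0.058,85],
  [0.29,0.28,-0.4,0,0,0.058,85],
  [0.29,0.28,-0.4,0,0,0.058,85],
])

```text
clock: 12.27
eef_pos: [525.0, 36.7, 124.3]
ee_rot: [0.566, -0.564, -0.421, 0.43]
force: [0.1, -0.6, 0.2]
width: 85.0
```

Call:
play_rows([
  [0.29,0.28,-0.4,0,0,0.058,85],
  [0.29,0.28,-0.4,0,0,0.058,85],
  [0.29,0.28,-0.4,0,0,0.055,85],
  [0,0,0,0,0,0,85],
  [0,0,0,0,0,0,85],
  [0,0,0,0,0,0,85],
  [0,0,0,0,0,0,85],
  [0,0,0,0,0,0,85],
  [0,0,0,0,0,0,85],
  [0,0,0,0,0,0,85],
])

```text
clock: 13.1
eef_pos: [540.5, 57.0, 91.4]
ee_rot: [0.481, -0.474, -0.513, 0.529]
force: [0.5, 0.7, 0.0]
width: 84.8
```

```bash
cat >> h.py <<'E'
def fork(s,x,y,f,L,H):
    c=cloud(s); roi=(abs(c[...,0]-x)<45)&(abs(c[...,1]-y)<45)
    m=(roi&(c[...,2]>f+12)&(c[...,2]<f+48)).astype(np.uint8)
    n,l,st,ce=cv2.connectedComponentsWithStats(m); i=1+st[1:,4].argmax(); q=c[l==i]
    print("fork",ce[i].round(),st[i,4],"zmax",np.percentile(q[:,2],98).round(1),cv2.minAreaRect(q[:,:2].astype(np.float32)))
E
python3 - <<'E'
from h import *
s=snap("wrist"); pose(); fork(s,542,48,6,0,0)
E
```

```text
t 13.15 pos [540.6  57.   91.5] jaw ang -175.0 untilt frac [ 0.0051 -0.0109  0.    ] F [-0.1 -0.5 -0.5] w 85.0 q6 [ 0.11  0.22 -0.24  1.14 -0.01 -1.55]
fork [318. 207.] 4628 zmax 50.1 ((542.0222778320312, 48.17280578613281), (59.73249816894531, 26.759004592895508), 2.569667100906372)
```

Call:
play_rows([
  [0.04,-0.25,0,0.005,-0.011,-0.021,85],
  [0.03,-0.2,0,0,0,0,85],
  [0,0,-0.4,0,0,0,85],
  [0,0,-0.4,0,0,0,85],
  [0,0,-0.4,0,0,0,85],
  [0,0,0,0,0,0,85],
  [0,0,0,0,0,0,85],
  [0,0,0,0,0,0,85],
  [0,0,0,0,0,0,85],
  [0,0,0,0,0,0,85],
])

```text
clock: 13.98
eef_pos: [541.9, 47.7, 65.0]
ee_rot: [0.489, -0.489, -0.511, 0.511]
force: [1.3, 0.5, 0.9]
width: 85.1
```

```bash
python3 - <<'E'
from h import *
pose()
E
```

```text
t 13.9833 pos [541.9  47.7  65. ] jaw ang -177.5 untilt frac [-0.0002 -0.0005 -0.    ] F [1.3 0.5 0.9] w 85.1 q6 [ 0.09  0.21 -0.3   1.05  0.   -1.53]
```

Position and angle are good. I'll descend 56 mm to z of about 9.

Call:
play_rows([
  [0,0,-0.4,0,0,0,85],
  [0,0,-0.5,0,0,0,85],
  [0,0,-0.5,0,0,0,85],
  [0,0,-0.5,0,0,0,85],
  [0,0,-0.4,0,0,0,85],
  [0,0,-0.2,0,0,0,85],
  [0,0,-0.1,0,0,0,85],
  [0,0,0,0,0,0,85],
  [0,0,0,0,0,0,85],
  [0,0,0,0,0,0,85],
])

```text
clock: 14.82
eef_pos: [540.9, 47.7, 6.3]
ee_rot: [0.49, -0.488, -0.51, 0.511]
force: [0.4, -0.6, -0.7]
width: 85.2
```

```bash
python3 - <<'E'
from h import *
pose()
E
```

```text
t 14.8167 pos [540.9  47.7   6.3] jaw ang -177.5 untilt frac [-0.0001 -0.0013 -0.    ] F [ 0.4 -0.6 -0.7] w 85.2 q6 [ 0.09  0.26 -0.39  0.93  0.   -1.53]
```

Call:
play_rows([
  [0.05,0,0.1,0,-0.001,0,85],
  [0,0,0.03,0,0,0,80],
  [0,0,0,0,0,0,74],
  [0,0,0,0,0,0,69],
  [0,0,0,0,0,0,65],
  [0,0,0,0,0,0,50],
  [0,0,0,0,0,0,50],
  [0,0,0,0,0,0,50],
  [0,0,0,0,0,0,50],
  [0,0,0,0,0,0,50],
], squeeze=50)

```text
clock: 15.65
eef_pos: [543.5, 47.8, 11.6]
ee_rot: [-0.488, 0.49, 0.512, -0.51]
force: [-0.5, 0.0, 1.1]
width: 59.0
```

```bash
python3 - <<'E'
from h import *
pose(); s=snap("wrist"); fork(s,542,48,6,0,0)
E
```

```text
t 15.65 pos [543.5  47.8  11.6] jaw ang -177.5 untilt frac [-0.0002  0.0016  0.    ] F [-0.5  0.   1.1] w 59.0 q6 [ 0.09  0.25 -0.38  0.93  0.   -1.53]
fork [322. 294.] 15116 zmax 53.2 ((543.2957153320312, 48.11369323730469), (86.65541076660156, 27.630090713500977), 3.263258457183838)
```

Call:
play_rows([
  [0,0,0.3,0,0.001,0,50],
  [0,0,0.6,0,0,0,50],
  [0,0,0.9,0,0,0,50],
  [0,0,0.9,0,0,0,50],
  [0,0,0.9,0,0,0,50],
  [0,-0.3,0.9,0,0,0,50],
  [-0.1,-0.6,0.2,0,0,-0.01,50],
  [-0.2,-0.9,0,0,0,-0.0175,50],
  [-0.2,-0.9,0,0,0,-0.0175,50],
  [-0.2,-0.9,0,0,0,-0.0175,50],
])

```text
clock: 16.53
eef_pos: [526.7, -25.3, 109.3]
ee_rot: [0.523, -0.521, -0.476, 0.478]
force: [-0.2, -0.1, -1.4]
width: 58.7
```

Call:
play_rows([
  [-0.2,-0.9,0,0,0,-0.0175,50],
  [-0.2,-0.9,0,0,0,-0.0175,50],
  [-0.2,-0.9,0,0,0,-0.0175,50],
  [-0.2,-0.9,0,0,0,-0.0175,50],
  [-0.2,-0.7,0,0,0,0,50],
  [-0.1,-0.4,0,0,0,0,50],
  [0,0,0,0,0,0,50],
  [0,0,0,0,0,0,50],
  [0,0,0,0,0,0,50],
  [0,0,0,0,0,0,50],
])

```text
clock: 17.37
eef_pos: [498.0, -129.7, 104.7]
ee_rot: [0.563, -0.558, -0.429, 0.434]
force: [-0.4, 0.3, -1.7]
width: 59.3
```

```bash
python3 - <<'E'
from h import *
pose(); s=snap("wrist"); pose(); save(s,"w4.png"); c=cloud(s)
m=((c[...,2]>52)&(c[...,2]<62)&(abs(c[...,1]+135)<50)&(abs(c[...,0]-510)<50)).astype(np.uint8)
n,l,st,ce=cv2.connectedComponentsWithStats(m)
for i in range(1,n):
    if st[i,4]>60: q=c[l==i]; print("cheek",ce[i].round(),st[i,4],"med",np.median(q,0).round(1),cv2.minAreaRect(q[:,:2].astype(np.float32)))
E
```

```text
t 17.3667 pos [ 498.  -129.7  104.7] jaw ang 165.1 untilt frac [-0.001 -0.005 -0.   ] F [-0.4  0.3 -1.7] w 59.3 q6 [-0.25  0.15 -0.3   1.14 -0.   -1.57]
t 17.4167 pos [ 498.1 -129.6  104.7] jaw ang 165.2 untilt frac [-0.001 -0.005 -0.   ] F [-0.2  0.9 -1.3] w 58.6 q6 [-0.25  0.15 -0.3   1.14 -0.   -1.57]
cheek [293. 187.] 1407 med [ 504.1 -158.9   57.2] ((504.6171875, -158.30447387695312), (10.48773193359375, 43.930633544921875), 76.00703430175781)
```

View pics/w4.png

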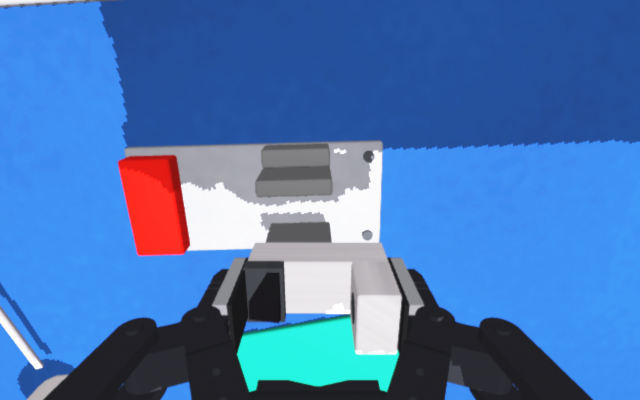

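The wrist view shows the fork gripped by its ends (stub at (268,290), lug at (375,305)), level, next to the red nest. The far cheek at (293,187) agrees with the earlier measurement. I'll align it now.

Call:
play_rows([
  [0.3,-0.15,0,-0.001,-0.005,0.0085,50],
  [0.3,-0.15,-0.3,0,0,0,50],
  [0,0,-0.3,0,0,0,50],
  [0,0,-0.3,0,0,0,50],
  [0,0,0,0,0,0,50],
  [0,0,0,0,0,0,50],
  [0,0,0,0,0,0,50],
  [0,0,0,0,0,0,50],
  [0,0,0,0,0,0,50],
  [0,0,0,0,0,0,50],
])

```text
clock: 18.25
eef_pos: [511.9, -133.8, 84.0]
ee_rot: [0.555, -0.555, -0.438, 0.438]
force: [-0.4, -0.1, -0.6]
width: 59.2
```

```bash
python3 - <<'E'
from h import *
s=snap("wrist"); pose(); c=cloud(s); p=arm.get_state()["eef_pos"]
# side face of fork facing the camera (-y side): lateral coordinate in nest frame
ax=np.radians(-13.8); e=np.array([np.cos(ax),np.sin(ax)]); n=np.array([-e[1],e[0]])
d=c[...,:2]-np.array([510,-135.7]); a=d@e; b=d@n
for lo,hi in((-22,-18),(18,22),(-13,13)):
    m=(a>lo)&(a<hi)&(abs(b)<22)&(c[...,2]>p[2]-3)&(c[...,2]<p[2]+35)
    if m.sum()>20: print(lo,m.sum(),"lat pct",np.percentile(b[m],[2,10,50,90,98]).round(1),"z",np.percentile(c[...,2][m],[2,98]).round(1))
E
```

```text
t 18.3 pos [ 511.9 -133.8   84. ] jaw ang 166.5 untilt frac [-0.0001  0.0001  0.    ] F [-0.3  0.1 -1.2] w 59.1 q6 [-0.26  0.17 -0.31  1.09  0.   -1.59]
-22 467 lat pct [-11.  -10.6 -10.2  -9.9  -9.6] z [ 82.2 118.4]
18 740 lat pct [-10.3 -10.   -3.4  10.2  13.1] z [ 82.7 106.1]
-13 4476 lat pct [-10.5 -10.1  -2.1  11.5  14.6] z [ 82.7 115. ]
```

Call:
play_rows([
  [-0.09,-0.11,0,0,0,-0.002,50],
  [0,0,-0.3,0,0,0,50],
  [0,0,-0.3,0,0,0,50],
  [0,0,-0.3,0,0,0,50],
  [0,0,0,0,0,0,50],
  [0,0,0,0,0,0,50],
  [0,0,0,0,0,0,50],
  [0,0,0,0,0,0,50],
  [0,0,0,0,0,0,50],
  [0,0,0,0,0,0,50],
])

```text
clock: 19.13
eef_pos: [509.7, -136.3, 64.1]
ee_rot: [-0.556, 0.556, 0.437, -0.436]
force: [-0.8, -0.7, -2.3]
width: 59.2
```

```bash
python3 - <<'E'
from h import *
pose()
E
```

```text
t 19.1333 pos [ 509.7 -136.3   64.1] jaw ang 166.2 untilt frac [-0.0001  0.0002  0.    ] F [-0.8 -0.7 -2.3] w 59.2 q6 [-0.26  0.18 -0.34  1.04  0.   -1.59]
```

Call:
play_rows([
  [0,0,-0.3,0,0,0,50],
  [0,0,-0.4,0,0,0,50],
  [0,0,-0.4,0,0,0,50],
  [0,0,-0.3,0,0,0,50],
  [0,0,-0.2,0,0,0,50],
  [0,0,0,0,0,0,50],
  [0,0,0,0,0,0,50],
  [0,0,0,0,0,0,50],
  [0,0,0,0,0,0,50],
  [0,0,0,0,0,0,50],
])

```text
clock: 19.97
eef_pos: [509.4, -136.2, 28.1]
ee_rot: [0.557, -0.556, -0.437, 0.437]
force: [0.3, -0.3, -2.0]
width: 58.8
```

```bash
python3 - <<'E'
from h import *
pose()
E
```

```text
t 19.9667 pos [ 509.4 -136.2   28.1] jaw ang 166.3 untilt frac [-0.0002 -0.0002 -0.    ] F [ 0.3 -0.3 -2. ] w 58.8 q6 [-0.26  0.21 -0.39  0.97  0.   -1.59]
```

Call:
play_rows([
  [0,0,-0.2,0,0,0,50],
  [0,0,-0.2,0,0,0,50],
  [0,0,-0.1,0,0,0,50],
  [0,0,-0.1,0,0,0,50],
  [0,0,-0.05,0,0,0,50],
  [0,0,0,0,0,0,50],
  [0,0,0,0,0,0,50],
  [0,0,0,0,0,0,50],
  [0,0,0,0,0,0,50],
  [0,0,0,0,0,0,50],
])

```text
clock: 20.8
eef_pos: [510.0, -136.4, 14.5]
ee_rot: [-0.556, 0.556, 0.437, -0.436]
force: [-0.0, 0.1, -2.7]
width: 59.2
```

```bash
python3 - <<'E'
from h import *
pose()
E
```

```text
t 20.8 pos [ 510.  -136.4   14.5] jaw ang 166.2 untilt frac [-0.      0.0005  0.    ] F [-0.   0.1 -2.7] w 59.2 q6 [-0.26  0.22 -0.41  0.93  0.   -1.59]
```

Not touching yet, with about 1 mm left. I'll ease down until the force shows contact.

Call:
play_rows([
  [0,0,-0.05,0,0,0,50],
  [0,0,-0.05,0,0,0,50],
  [0,0,0,0,0,0,50],
  [0,0,0,0,0,0,50],
  [0,0,0,0,0,0,50],
  [0,0,0,0,0,0,50],
  [0,0,0,0,0,0,50],
  [0,0,0,0,0,0,50],
  [0,0,0,0,0,0,50],
  [0,0,0,0,0,0,50],
])

```text
clock: 21.63
eef_pos: [510.4, -136.5, 13.7]
ee_rot: [-0.556, 0.557, 0.437, -0.436]
force: [-0.9, -0.4, 0.5]
width: 59.0
```

Call:
play_rows([
  [0,0,-0.06,0,0,0,50],
  [0,0,-0.04,0,0,0,50],
  [0,0,0,0,0,0,50],
  [0,0,0,0,0,0,50],
  [0,0,0,0,0,0,50],
  [0,0,0,0,0,0,50],
  [0,0,0,0,0,0,50],
  [0,0,0,0,0,0,50],
  [0,0,0,0,0,0,50],
  [0,0,0,0,0,0,50],
])

```text
clock: 22.47
eef_pos: [510.5, -136.5, 13.6]
ee_rot: [-0.555, 0.557, 0.437, -0.436]
force: [-0.2, 0.8, -0.1]
width: 58.9
```

```bash
python3 - <<'E'
from h import *
pose(); arm.snapshot("side"); pose()
E
```

```text
t 22.4667 pos [ 510.5 -136.5   13.6] jaw ang 166.2 untilt frac [0.0003 0.0016 0.    ] F [-0.2  0.8 -0.1] w 58.9 q6 [-0.26  0.22 -0.42  0.93  0.   -1.59]
t 22.5167 pos [ 510.5 -136.5   13.6] jaw ang 166.2 untilt frac [0.0003 0.0016 0.    ] F [-0.4  0.2  0.8] w 59.0 q6 [-0.26  0.22 -0.42  0.93  0.   -1.59]
```

It has seated: z stayed at 13.6, as predicted, and the load went off the wrist. I'll release and rise.

Call:
play_rows([
  [0,0,0,0,0,0,64],
  [0,0,0,0,0,0,72],
  [0,0,0,0,0,0,85],
  [0,0,0,0,0,0,85],
  [0,0,0,0,0,0,85],
  [0,0,0.3,0,0,0,85],
  [0,0,0.5,0,0,0,85],
  [0,0,0.8,0,0,0,85],
  [0,0,1,0,0,0,85],
  [0,0,1,0,0,0,85],
])

```text
clock: 23.35
eef_pos: [507.6, -135.7, 86.5]
ee_rot: [0.557, -0.555, -0.436, 0.437]
force: [0.0, -0.5, 0.7]
width: 84.8
```

Call:
play_rows([
  [0,0,1,0,0,0,85],
  [0,0,1,0,0,0,85],
  [0,-0.5,1,0,0,0,85],
  [0,-0.5,1,0,0,0,85],
  [0,-0.5,0.6,0,0,0,85],
  [0,-0.5,0.4,0,0,0,85],
  [0,-0.5,0,0,0,0,85],
  [0,0,0,0,0,0,85],
  [0,0,0,0,0,0,85],
  [0,0,0,0,0,0,85],
])

```text
clock: 24.18
eef_pos: [508.9, -187.9, 205.6]
ee_rot: [-0.553, 0.559, 0.439, -0.434]
force: [0.0, -0.3, -0.4]
width: 85.0
```

```bash
python3 - <<'E'
from h import *
s=snap("wrist"); pose(); c=cloud(s); S=snap("side")
a=np.ascontiguousarray(s["img"][100:400,150:490,::-1]); b=cv2.resize(S["img"][130:370,140:500,::-1],None,fx=1.25,fy=1.25)
o=np.zeros((300,790,3),np.uint8); o[:,:340]=a; o[:,340:]=b[:300,:450]; cv2.imwrite("pics/f.png",o)
ax=np.radians(-13.8); e=np.array([np.cos(ax),np.sin(ax)]); n=np.array([-e[1],e[0]])
d=c[...,:2]-np.array([510,-135.7]); A=d@e; B=d@n
for nm,lo,hi in(("lug",46,56.5),("stub",31,36.5),("base",25,30)):
    m=(abs(A)<40)&(abs(B)<17)&(c[...,2]>lo)&(c[...,2]<hi)
    if m.sum()>20: print(nm,m.sum(),"a",np.percentile(A[m],[2,50,98]).round(1),"b",np.percentile(B[m],[2,50,98]).round(1),"z",np.median(c[...,2][m]).round(1))
E
```

```text
t 24.2333 pos [ 508.8 -187.7  205.4] jaw ang 166.3 untilt frac [0.0014 0.0051 0.    ] F [-1.  -0.8 -0.2] w 84.9 q6 [-0.35  0.15 -0.07  1.34  0.   -1.69]
lug 466 a [-28.8 -21.1 -13.4] b [-13.1  -1.9  11.5] z 51.2
stub 381 a [-25.2  22.7  30.5] b [-12.9   0.1  12.3] z 33.1
base 525 a [-13.2   0.9  24.3] b [-12.8   2.7  12.7] z 27.3
```

View pics/f.png

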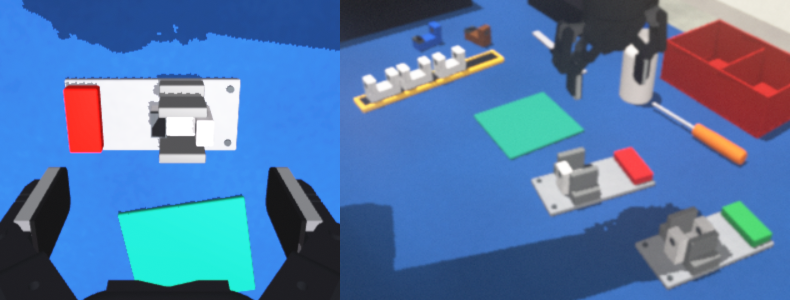

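The wrist crop (left) shows the broken fork in the red nest at (182,128), centred to about 1 mm along and across. Its lug top is at 51 and its base at 27, so it is down on the 8 mm floor. The side crop (right) shows the three sound forks on the rack, the green nest untouched, and the gripper clear of everything.

```bash
python3 -c "
from h import *
print(arm.hand_in())"
```

```text
the job is handed in; nothing more can be done
None
```

The broken fork, which stood at the far (+x) end of the row, is now in the red-tagged nest and the job is handed in. I took it across its width, set it down and let go of it on the teal pad. Then I took it again by its two ends, lowered it between the red nest's cheeks onto the floor and let go. It took about 24 s of the 54 s allowed.

**Last checks:**
- **Seating:** The fork sits about 1 mm off centre along and across the channel. Its lug top is about 51 mm and its base about 27 mm above the bench, which puts it on the 8 mm channel floor. Before I let go, its weight came off the wrist and the height held at the predicted value.
- **Everything else:** The last side view shows the three sound forks in the row and the green-tagged nest looking undisturbed. The arm was about 200 mm up and touching nothing at hand-in.

**Disagreement:** The side camera placed the rack and pad about 5–10 mm away from the top and wrist cameras. I used the wrist camera's positions, and both grasps and the fit in the nest agreed with them.

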